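# Unlock the shut refill box and hold the key turned

### The job

One of the two steel lock boxes already has its lid up; the other is still shut. Take the key from its white rest, push it fully home into the lock of the shut box, wiggling it past the sticky pins, only then turn it clockwise a quarter turn to its stop, and finish while holding the key turned there, since the lock springs back. Leave the open box, both lids and everything else on the shelf as they are.

Things in the scene. Friction and masses are not known exactly. Their poses are not given: they have to be found in the camera images.
- key: loose key, 64 mm long, about 30 g, standing blade down in key_rest, its tip 6 mm above the shelf. Origin: centre of the blade's tip; z up along the key, x along the blade's width. Steel blade 12 (x) by 4 (y) mm, 26 mm long, the last 7 mm tapering to 8 by 2; above it a flat black plastic bow 28 (x) by 9 (y) by 38 mm (z 26 to 64). A half turn about z leaves its shape the same
- key_shoulder (a point): underside of the key's bow, on the key's axis, 26 mm above the blade's tip; it comes to sit on the lock plug's face when the key is fully in
- key_rest: white plastic block 60 (x) by 44 (y) by 32 mm high, fixed, with one upright slot 14.5 by 6.5 mm along x, 28 mm deep, in which the key stands with its bow resting on the block's top. Origin: centre of its underside
- lockbox_1: grey painted steel lock box, 200 (x) by 160 (y) by 90 mm high, fixed to the shelf, one of two alike. Origin: centre of its underside; x runs from the lock end (-x, nearer the robot) to the hinge end. The front 75 mm of its top is a fixed deck with the lock, the rest is the lid
- lid_1 (a joint): lid of lockbox_1, a 125 by 160 by 5 mm steel plate hinged at the box's far (+x) upper edge; 0 = shut flat, grows as it swings up (rad). A lid standing up at 0.7 to 1.1 means this box is already open; the shut, locked one reads 0
- lid_1_edge (a point): middle of the free (front) edge of the lid of lockbox_1, on its upper face
- plug_1 (a joint): turning brass plug of lockbox_1's lock, upright axis; 0 = rest, grows clockwise seen from above to a hard stop at 1.57 rad; a spring (0.06 N m at 0, 0.15 at the stop) turns it back. The key has 0.15 rad of play in it: turn the key some 1.7 to reach the stop. Two pairs of sticky spring pins, 12 and 20 mm down the slot, stiffen the push (3 to 12 N): push on, wiggling 0.05 rad about the vertical
- keyway_1 (a point): keyway of lockbox_1: dark straight slot, 13.5 by 5.5 mm, 32 mm deep, in the plug's 31 mm round brass face, in a steel ring (52 mm). Point: centre of the slot's mouth, 96 mm above the shelf, 6 mm above the deck, at (-62.5, 0) mm in the box's frame. Axes turn with the plug: x along the slot (parallel to the box's x at rest), z up
- lockbox_2: grey painted steel lock box, 200 (x) by 160 (y) by 90 mm high, fixed to the shelf, one of two alike. Origin: centre of its underside; x runs from the lock end (-x, nearer the robot) to the hinge end. The front 75 mm of its top is a fixed deck with the lock, the rest is the lid
- lid_2 (a joint): lid of lockbox_2, a 125 by 160 by 5 mm steel plate hinged at the box's far (+x) upper edge; 0 = shut flat, grows as it swings up (rad). A lid standing up at 0.7 to 1.1 means this box is already open; the shut, locked one reads 0
- lid_2_edge (a point): middle of the free (front) edge of the lid of lockbox_2, on its upper face
- plug_2 (a joint): turning brass plug of lockbox_2's lock, upright axis; 0 = rest, grows clockwise seen from above to a hard stop at 1.57 rad; a spring (0.06 N m at 0, 0.15 at the stop) turns it back. The key has 0.15 rad of play in it: turn the key some 1.7 to reach the stop. Two pairs of sticky spring pins, 12 and 20 mm down the slot, stiffen the push (3 to 12 N): push on, wiggling 0.05 rad about the vertical
- keyway_2 (a point): keyway of lockbox_2: dark straight slot, 13.5 by 5.5 mm, 32 mm deep, in the plug's 31 mm round brass face, in a steel ring (52 mm). Point: centre of the slot's mouth, 96 mm above the shelf, 6 mm above the deck, at (-62.5, 0) mm in the box's frame. Axes turn with the plug: x along the slot (parallel to the box's x at rest), z up
- spray_a: empty translucent blue spray bottle with a white trigger head, 74 mm wide, 229 mm tall, loose; origin: centre of its underside
- spray_b: empty translucent blue spray bottle with a white trigger head, 74 mm wide, 229 mm tall, loose; origin: centre of its underside
- spray_c: empty translucent blue spray bottle with a white trigger head, 74 mm wide, 229 mm tall, loose; origin: centre of its underside
- dispenser: stainless steel pump dispenser, 60 mm wide, 171 mm tall, loose, standing between the two lock boxes; origin: centre of its underside
- scrub_brush: grey plastic scrub brush with a bow handle, 180 by 55 by 68 mm, lying on its bristles, loose; origin: centre of its underside
- measuring_cup: white plastic cup with a handle, 84 mm wide, 80 mm tall, loose; origin: centre of its underside

How it is judged:
By the outcome, as a careful person would: the job done as asked, in the order asked, and still so for the second after the job is handed in, while the arm keeps its last pose, push and grip.
It also fails if it takes over 64 s, if anything falls off the work surface, if the arm or the gripper's body presses on something with over 40 N, if the wrist force passes 120 N, or if a joint passes its speed limit or range.

### The arm

A 7-joint arm with a two-finger parallel gripper is mounted at the origin on the work surface. World frame = base frame: x ahead of the robot, y to its left, z up, the work surface at z = 0. Lengths are in m, angles in rad, forces in N, time in s.
With the tool pointing down it reaches from about 0.4 to 0.9 m from the base axis. Payload 5.5 kg.
Tool frame: the origin (TCP) lies where the fingers leave the gripper's body, on its centre line; the fingertips stand 66 mm ahead of it and the grasp point (between the pads) lies 47 mm ahead of it; z points along the fingers, y is the direction in which the jaws open and shut (so a half turn about z gives the same grasp; the last joint's range is limited). The gripper opens to 92 mm and grips with 3 to 60 N. Pads are 19 mm wide; open, the fingers measure 130 mm over their backs; the gripper's body (75 mm by 190 mm) begins 47 mm behind the grasp point.
Start: joints at [1.537, 0.501, -0.427, 1.55, 0.221, 1.138, -0.21], TCP at [0.19, -0.622, 0.292] pointing down, gripper open.
Joint ranges: [-2.88, 2.88], [-0.31, 2.03], [-1.54, 1.56], [0.2, 2.42], [-1.41, 4.55], [0.19, 2.02], [-2.57, 2.57]. Speed limits (rad/s): [2.57, 2.57, 3.14, 3.14, 3.14, 3.14, 3.14].

### API

Orientations are given as a rotation vector (axis times angle).
In Python, from plant import arm gives the robot as it stands.
- The arm moves only by the tool apply_moves, never from a script. Its argument "deltas" is a list of rows, each a list of 4 numbers: the shift along the world's x, y, z in mm, then the turn about the world's z in degrees. A call has 1 to 8 rows; each row is the pose to reach, as a shift and turn from the pose measured when the call began; what a row does not reach only later rows make up. A row lasts 1/8 s, in which the tool goes at most 62.5 mm and 10.7 degrees, less where a joint would pass 70% of its speed; a pose out of reach is approached as far as the arm can. A call with a gripper value outside its range is refused whole. "grip" is the opening, from -1 (shut) to 1 (fully open), so that 0 is half open, set as the call begins (left out, the last holds). The fingers move at their own pace and stop on an object; the grip force is fixed at half the most. Time passes only in rows, so rows that repeat a pose let the fingers close. It gives the time, the measured TCP pose, the force and the opening at its end, in the units of the state.
- arm.get_state(): the state, without advancing time (a new reading comes with each control period).
- arm.read_camera(name): name is "scene" or "top"; returns (picture, depth): 480x640x3 uint8, red, green, blue; 480x640 float32, m along the optical axis (not along the pixel's ray), 0 where there is no reading.
- arm.calibration(name): a dict with "intrinsics" (3x3 intrinsics, pixels), "rvec" (rotation vector, rad) and "tvec" (3), from world to camera coordinates, as OpenCV has them. Camera axes: x right, y down, z forward; pixel columns grow to the right and rows downward; lengths in m; the calibration is good to about 2 mm. A picture is of the moment at which its call begins. calibration takes no time and is no camera call.
- arm.finish_job(): hands the job in, once; it reports no verdict.
The state is a dict: "time_s": time; "joints": joint angles; "joint_vel": joint speeds; "joint_torque": joint torques, N m; "ee_pos": TCP position; "tool_rot": TCP orientation; "wrist_force": force on the tool from outside, world axes, zero at the start; "moment": the same for the moment, N m; "finger_gap": finger opening in m.
Only numpy, scipy, OpenCV 4.12 (cv2) and the standard library are available. Lean on these libraries where they do the work, as an engineer would, in place of code of your own. Each camera call takes 0.05 s, during which the arm holds its last target.

## Working session

There is one attempt and no reset: what is moved stays moved. The work goes in short steps, Python scripts to look and compute and a tool call to move; the robot and the scene stay as the last step left them, time stands still between calls to the robot, and variables do not carry over. Pictures are saved under pics/ and viewed, and the job is handed in when it is done.

Besides the shell and the picture viewer there is one more tool, called as name(argument=value, ...) on one line, values as JSON. apply_moves: Moves the arm, as the interface text tells. Its arguments: {"type":"object","properties":{"deltas":{"type":"array"},"grip":{"type":"number"}},"required":["deltas"]}

```bash
mkdir -p pics; cat > h.py <<'E'
import numpy as np, cv2
from plant import arm
def cal(n):
    c=arm.calibration(n); R=cv2.Rodrigues(np.array(c['rvec'],float))[0]
    return np.array(c['intrinsics'],float),R,np.array(c['tvec'],float).ravel()
def ray(n,uv,z):
    K,R,t=cal(n); o=-R.T@t; d=R.T@np.linalg.inv(K)@np.array([uv[0],uv[1],1.])
    return o+d*(z-o[2])/d[2]
def proj(n,p):
    K,R,t=cal(n); q=K@(R@np.array(p)+t); return q[:2]/q[2]
def cloud(n,d):
    K,R,t=cal(n); v,u=np.mgrid[:480,:640]
    c=np.stack([(u-K[0,2])/K[0,0]*d,(v-K[1,2])/K[1,1]*d,d],-1)
    return (c-t)@R
E
python3 - <<'E'
from h import *
for n in ("scene","top"):
    p,d=arm.read_camera(n); np.savez(f"pics/{n}0.npz",p=p,d=d)
    cv2.imwrite(f"pics/{n}0.png",p[:,:,::-1])
    K,R,t=cal(n); print(n,K.tolist(),(-R.T@t).round(3),R[2].round(3))
s=arm.get_state(); print(s)
E
```

```text
scene [[581.1827817444407, 0.0, 320.46635111341277], [0.0, 581.1827817444407, 249.5425598718595], [0.0, 0.0, 1.0]] [1.368 0.275 0.945] [-0.647 -0.25  -0.72 ]
top [[514.3409510960763, 0.0, 318.82377249157145], [0.0, 514.3409510960763, 235.9553249398478], [0.0, 0.0, 1.0]] [ 0.365 -0.009  1.185] [ 0.196 -0.009 -0.981]
{'time_s': 0.1, 'joints': array([ 1.537209  ,  0.50174167, -0.42681423,  1.5513555 ,  0.22079064,
        1.13830289, -0.21027166]), 'joint_vel': array([ 0.00092005, -0.00149247, -0.00072839, -0.00305236,  0.00063784,
        0.00235389,  0.00199317]), 'joint_torque': array([-1.13317429e-02, -5.67872536e+01, -5.83914354e+00, -2.79914045e+01,
       -6.91689597e-02,  2.41673912e-02,  3.30404487e-05]), 'ee_pos': array([ 0.18990422, -0.62109218,  0.29128617]), 'tool_rot': array([-3.10532143e+00, -4.64350545e-01,  3.02271656e-04]), 'wrist_force': array([0.2435805 , 0.00605899, 1.03495718]), 'moment': array([-0.01049499, -0.02883857,  0.01040867]), 'finger_gap': 0.09216829429565059}
```

View pics/scene0.png

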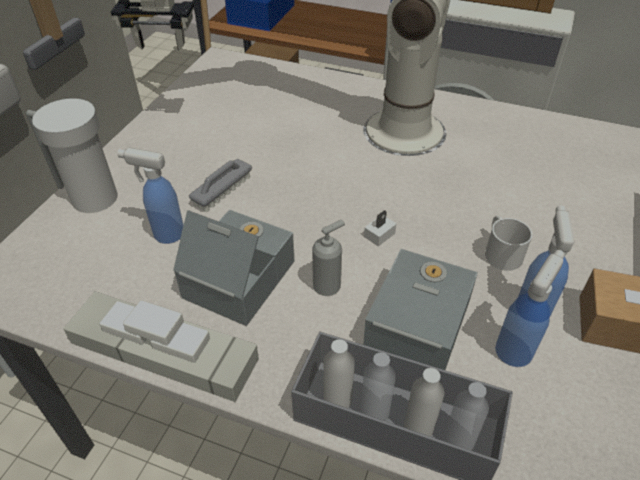

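View pics/top0.png

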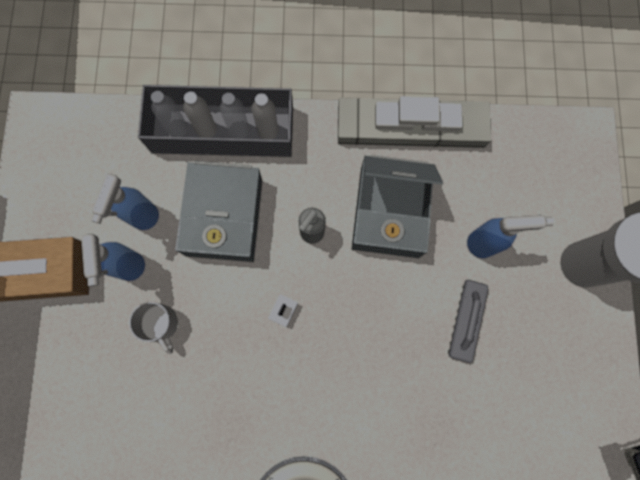

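The shut box is the one at scene (420,300) / top (220,210), with its lock at top (214,236). The key rest is at top (284,311) with the black key on it. The box at top (395,205) has its lid up. Next I'll zoom in and measure.

```bash
python3 - <<'E'
from h import *
T=np.load("pics/top0.npz");S=np.load("pics/scene0.npz")
def crop(a,u,v,w,k): return cv2.resize(a[v-w:v+w,u-w:u+w,::-1],None,fx=k,fy=k,interpolation=cv2.INTER_CUBIC)
r1=np.hstack([crop(T['p'],284,311,25,8),crop(T['p'],214,236,25,8)])
r2=np.hstack([crop(S['p'],380,224,25,8),crop(S['p'],433,271,25,8)])
cv2.imwrite("pics/zoom0.png",cv2.resize(np.vstack([r1,r2]),(600,600)))
for n,Z in(("top",T),("scene",S)):
    C=cloud(n,Z['d']); p=Z['p'].astype(int); hsv=cv2.cvtColor(Z['p'],cv2.COLOR_RGB2HSV)
    # brass
    m=((hsv[...,0]>12)&(hsv[...,0]<30)&(hsv[...,1]>90)&(hsv[...,2]>60)&(C[...,2]>.07)&(C[...,2]<.12)).astype(np.uint8)
    k,l,st,ce=cv2.connectedComponentsWithStats(m)
    for i in range(1,k):
        if st[i,4]>20:
            cn=max(cv2.findContours((l==i).astype(np.uint8),0,1)[0],key=len)
            e=cv2.fitEllipse(cv2.convexHull(cn)) if len(cn)>5 else None
            print(n,"brass",st[i],ce[i].round(1),ray(n,ce[i],.096).round(4), e, ray(n,e[0],.096).round(4))
    # white rest
    m=((p.min(2)>150)).astype(np.uint8)
    uv=(284,311) if n=="top" else (380,228)
    a=np.zeros_like(m);a[uv[1]-25:uv[1]+25,uv[0]-25:uv[0]+25]=1
    P=C[(a>0)&(C[...,2]>.025)&(C[...,2]<.036)]
    print(n,"rest top pts",len(P),P.mean(0).round(4), cv2.minAreaRect((P[:,:2]*1000).astype(np.float32)))
    a=(a>0)&(C[...,2]>.055)&(C[...,2]<.085)
    P=C[a];print("key pts",len(P),P.mean(0).round(4),P.min(0).round(3),P.max(0).round(3))
    # lids
    for nm,(x0,x1,y0,y1) in {}.items(): pass
E
```

```text
top brass [386 224  14  13 144] [392.1 230. ] [ 0.5996 -0.1782  0.096 ] ((392.1490783691406, 229.95449829101562), (13.227717399597168, 13.501177787780762), 143.51504516601562) [ 0.5997 -0.1783  0.096 ]
top brass [207 229  14  14 145] [213.6 235.6] [0.5774 0.2069 0.096 ] ((213.60011291503906, 235.54798889160156), (12.882859230041504, 13.499542236328125), 65.69872283935547) [0.5776 0.2068 0.096 ]
top brass [   0  238   74   60 3242] [ 39.3 267.2] [0.4999 0.5704 0.096 ] ((33.082496643066406, 266.4411926269531), (70.73469543457031, 103.62413024902344), 83.03511047363281) [0.5013 0.5837 0.096 ]
top rest top pts 442 [0.4263 0.0572 0.0322] ((426.2781677246094, 57.40932083129883), (43.81665802001953, 59.862815856933594), 65.46224975585938)
key pts 58 [0.4259 0.0571 0.0699] [0.413 0.049 0.06 ] [0.439 0.066 0.075]
scene brass [467   0  85  13 369] [515.2   4.7] [-0.7108  0.1882  0.096 ] ((509.947998046875, 3.8631680011749268), (7.729782581329346, 97.25447082519531), 97.97126007080078) [-0.7111  0.1707  0.096 ]
scene brass [244 225  14   9  90] [251.2 228.8] [ 0.5995 -0.177   0.096 ] ((251.15757751464844, 228.95159912109375), (8.46496868133545, 13.993407249450684), 92.71489715576172) [ 0.5999 -0.1769  0.096 ]
scene brass [426 266  16  11 133] [433.2 270.9] [0.581  0.2078 0.096 ] ((433.14990234375, 270.7962341308594), (10.99380111694336, 15.618865966796875), 102.52674102783203) [0.5807 0.2077 0.096 ]
scene brass [ 590  269   50   60 2246] [614.2 298.5] [0.5294 0.5405 0.096 ] ((616.8567504882812, 296.6997375488281), (57.667518615722656, 72.26410675048828), 159.6469268798828) [0.5231 0.545  0.096 ]
scene rest top pts 323 [0.434  0.06   0.0311] ((427.4841613769531, 57.57794189453125), (47.331932067871094, 65.9262466430664), 67.85228729248047)
key pts 72 [0.4295 0.0588 0.065 ] [0.415 0.05  0.055] [0.441 0.067 0.073]
```

View pics/zoom0.png

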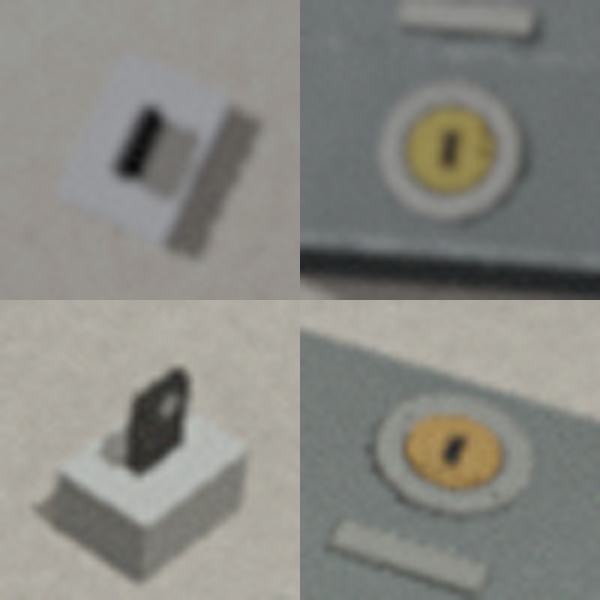

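```bash
python3 - <<'E'
from h import *
from scipy.spatial.transform import Rotation as Ro
for n in("top","scene"):
    Z=np.load(f"pics/{n}0.npz");C=cloud(n,Z['d'])
    m=(C[...,2]>.082)&(C[...,2]<.1)&(abs(C[...,0]-.63)<.16)&(abs(C[...,1]-.2)<.12)
    k,l,st,ce=cv2.connectedComponentsWithStats(m.astype(np.uint8)); i=1+np.argmax(st[1:,4])
    P=C[l==i]; print(n,"box",len(P),P.mean(0).round(4),cv2.minAreaRect((P[:,:2]*1000).astype(np.float32)))
    # contour pixels -> plane z .09
    c=max(cv2.findContours((l==i).astype(np.uint8),0,1)[0],key=cv2.contourArea)
    q=np.array([ray(n,p,.09)[:2]*1000 for p in c[:,0]],np.float32); print(" ray rect",cv2.minAreaRect(q))
    # key bow top via colour
    p=Z['p'].astype(int)
    D=np.linalg.norm(C[...,:2]-[.579,.207],axis=-1)
    o=C[(C[...,2]>.11)&(D<.25)&(C[...,2]<.4)]
    o=o[np.argsort(np.linalg.norm(o[:,:2]-[.579,.207],axis=1))]; print(" obst nearest",o[::60][:6].round(3).tolist())
    D=np.linalg.norm(C[...,:2]-[.4265,.057],axis=-1)
    o=C[(C[...,2]>.09)&(D<.25)&(C[...,2]<.4)]
    o=o[np.argsort(np.linalg.norm(o[:,:2]-[.4265,.057],axis=1))]; print(" obst key",o[::60][:6].round(3).tolist())
    # dark pixels of key bow
    uv=proj(n,[.4265,.057,.07]).astype(int)
    m=np.zeros((480,640),np.uint8); s=np.s_[uv[1]-14:uv[1]+18,uv[0]-14:uv[0]+14]
    m[s]=(p[s].max(2)<75); P=C[(m>0)]; print(" dark",m.sum(),P[P[:,2]>.05].mean(0).round(4))
    yx=np.argwhere(m>0); print("   cen",yx[:,::-1].mean(0),"rays z.07",ray(n,yx[:,::-1].mean(0),.07).round(4))
print(Ro.from_rotvec(arm.get_state()['tool_rot']).as_matrix().round(3))
E
```

```text
top box 6642 [0.6404 0.2033 0.0917] ((643.5628662109375, 203.88546752929688), (161.12770080566406, 205.57122802734375), 86.7030258178711)
 ray rect ((642.880615234375, 203.45639038085938), (161.7298583984375, 205.60598754882812), 86.75759887695312)
 obst nearest [[0.629, 0.356, 0.11], [0.632, 0.362, 0.125], [0.646, 0.36, 0.129], [0.645, 0.364, 0.138], [0.61, 0.377, 0.114], [0.631, 0.374, 0.151]]
 obst key [[0.538, 0.136, 0.091], [0.555, 0.143, 0.091], [0.583, 0.017, 0.171], [0.584, 0.004, 0.107], [0.554, 0.167, 0.091], [0.579, 0.135, 0.094]]
 dark 42 [0.4248 0.0557 0.0689]
   cen [282.14285714 309.64285714] rays z.07 [0.4244 0.0552 0.07  ]
scene box 7149 [0.6511 0.205  0.0906] ((643.2138061523438, 203.50550842285156), (160.3656768798828, 208.87982177734375), 86.6043701171875)
 ray rect ((645.0170288085938, 203.82582092285156), (160.169677734375, 207.04151916503906), 86.43216705322266)
 obst nearest [[0.627, 0.36, 0.114], [0.651, 0.361, 0.125], [0.659, 0.362, 0.11], [0.534, 0.38, 0.118], [0.545, 0.385, 0.111], [0.53, 0.383, 0.125]]
 obst key [[0.541, 0.132, 0.091], [0.55, 0.162, 0.093], [0.581, 0.129, 0.092], [0.595, 0.008, 0.171], [0.581, 0.152, 0.092], [0.608, 0.021, 0.125]]
 dark 85 [0.4322 0.0583 0.0616]
   cen [380.42352941 219.36470588] rays z.07 [0.4486 0.0623 0.07  ]
[[ 0.956  0.293 -0.   ]
 [ 0.293 -0.956  0.002]
 [ 0.    -0.002 -1.   ]]
```

apply_moves(deltas=[[20,60,10,10],[40,120,20,20],[60,180,20,30],[80,240,20,40],[100,300,20,50],[120,360,20,60]], grip=1)

```text
time_s: 0.85
ee_pos: [0.3082, -0.2649, 0.3111]
tool_rot: [-2.452, -1.962, 0.002]
wrist_force: [1.5, 0.3, 0.8]
finger_gap: 0.0917
```

```bash
python3 -c "
from h import *
s=arm.get_state();print(s['joints'].round(3),s['ee_pos'])"
```

```text
[ 1.466  0.039 -0.83   2.085  0.034  1.032  0.398] [ 0.30817633 -0.26493108  0.31107375]
```

apply_moves(deltas=[[20,45,0,10],[40,90,0,20],[60,135,0,30],[80,180,0,40],[100,225,0,50],[110,270,0,60],[118,320,0,70],[118,322,0,78]])

```text
time_s: 1.85
ee_pos: [0.426, 0.0617, 0.3114]
tool_rot: [0.651, 3.073, 0.001]
wrist_force: [0.1, -0.1, -1.1]
finger_gap: 0.0916
```

```bash
python3 -c "
from h import *
s=arm.get_state();print(s['joints'].round(3),s['ee_pos'])"
```

```text
[ 0.965  0.205 -1.275  2.031  0.225  1.061  0.737] [0.42604402 0.06166414 0.3113993 ]
```

apply_moves(deltas=[[0.7,-4.3,-50,-0.5],[0.7,-4.3,-100,-0.5],[0.7,-4.3,-140,-0.5],[0.7,-4.3,-160,-0.5],[0.7,-4.3,-160,-0.5]], grip=-0.2)

```text
time_s: 2.48
ee_pos: [0.4253, 0.0575, 0.1501]
tool_rot: [-0.662, -3.067, -0.0]
wrist_force: [-0.5, -0.1, 0.5]
finger_gap: 0.0462
```

```bash
cat > look.py <<'E'
from h import *
import sys
tag=sys.argv[1]; pt=[float(x) for x in sys.argv[2:5]]; out=[]
for n in("top","scene"):
    p,d=arm.read_camera(n); np.savez(f"pics/{n}{tag}.npz",p=p,d=d)
    u,v=proj(n,pt).astype(int); w=40
    print(n,u,v); out.append(cv2.resize(p[max(v-w,0):v+w,max(u-w,0):u+w,::-1],(400,400),interpolation=cv2.INTER_CUBIC))
cv2.imwrite(f"pics/look{tag}.png",np.hstack(out))
s=arm.get_state(); rv=s['tool_rot']
print(s['ee_pos'].round(4),rv.round(4),"yaw",np.degrees(2*np.arctan2(rv[1],rv[0])).round(2),s['joints'].round(2),s['wrist_force'].round(1),s['finger_gap'],s['time_s'])
E
python3 look.py 1 .4267 .0574 .06
```

```text
top 281 308
scene 380 215
[0.4269 0.0577 0.1518] [6.6410e-01 3.0704e+00 1.1000e-03] yaw 155.59 [ 0.64  0.49 -0.98  2.18  0.6   0.77  0.4 ] [ 1.4 -1.   0.7] 0.0389945664128261 2.575
```

View pics/look1.png

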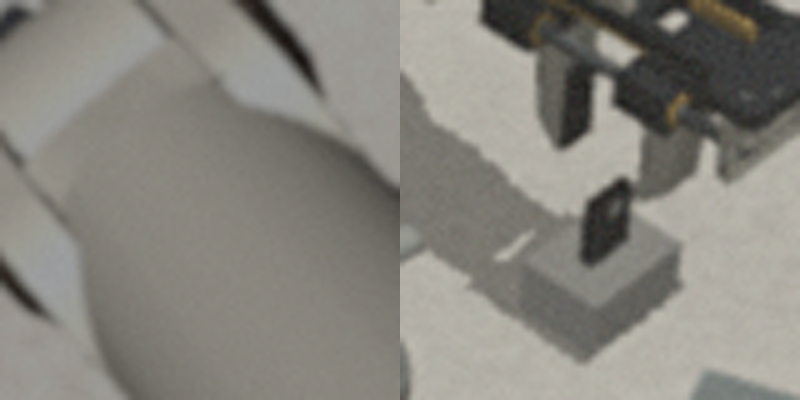

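Scene view: the fingers straddle the bow, roughly centred on it, at crop (600,220). The arm hides the key from the top camera. I'll descend now.

apply_moves(deltas=[[0,-0.3,-15,0],[0,-0.3,-30,0],[0,-0.3,-42,0],[0,-0.3,-48,0],[0,-0.3,-48,0]])

```text
time_s: 3.2
ee_pos: [0.4266, 0.0576, 0.1034]
tool_rot: [-0.663, -3.07, -0.001]
wrist_force: [-0.3, 0.4, 0.7]
finger_gap: 0.0365
```

```bash
python3 look.py 2 .4267 .0574 .06
```

```text
top 281 308
scene 380 215
[0.4271 0.0576 0.104 ] [6.6350e-01 3.0703e+00 1.4000e-03] yaw 155.61 [ 0.54  0.57 -0.88  2.2   0.72  0.68  0.3 ] [-0.5  0.3  0.1] 0.0370788665938738 3.3
```

View pics/look2.png

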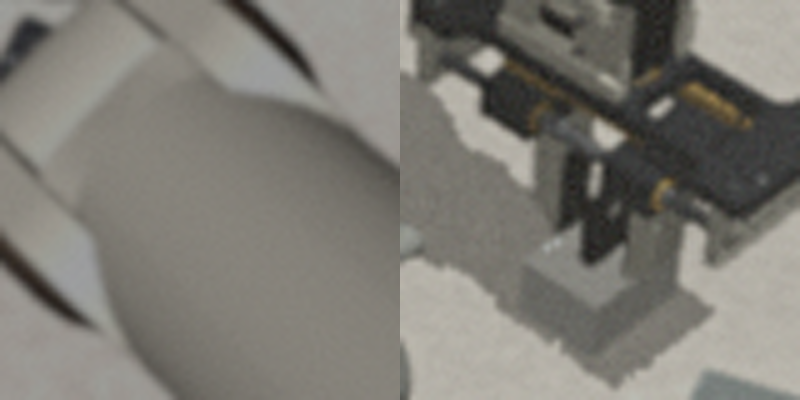

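apply_moves(deltas=[[0,0,0,0],[0,0,0,0],[0,0,0,0],[0,0,0,0],[0,0,0,0],[0,0,0,0]], grip=-1)

```text
time_s: 4.05
ee_pos: [0.4272, 0.0575, 0.1041]
tool_rot: [0.664, 3.07, 0.001]
wrist_force: [-0.7, -0.6, 3.2]
finger_gap: 0.0089
```

```bash
python3 look.py 3 .4267 .0574 .06
```

```text
top 281 308
scene 380 215
[0.4272 0.0575 0.1041] [6.6360e-01 3.0701e+00 1.1000e-03] yaw 155.61 [ 0.54  0.57 -0.88  2.2   0.72  0.68  0.3 ] [-0.4 -0.5  4.1] 0.008570485838176864 4.15
```

View pics/look3.png

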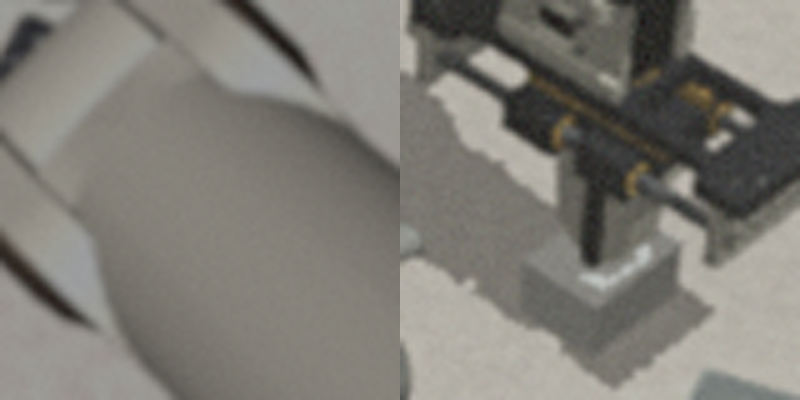

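Gripped at 8.9 mm, matching the bow's thickness, with little side force. Now lifting.

apply_moves(deltas=[[0,0,10,0],[0,0,25,0],[0,0,50,0],[0,0,80,0],[0,0,110,0],[0,0,131,0],[0,0,131,0]])

```text
time_s: 5.03
ee_pos: [0.428, 0.0576, 0.2364]
tool_rot: [0.664, 3.067, 0.001]
wrist_force: [-0.1, 0.2, -1.1]
finger_gap: 0.0087
```

apply_moves(deltas=[[20,20,0,3],[50,50,0,8],[80,80,0,12],[110,110,0,16],[135,132,0,20],[147,144,0,21],[152,150,0,21],[152,150,0,21]])

```text
time_s: 6.02
ee_pos: [0.5794, 0.2079, 0.2356]
tool_rot: [0.093, 3.138, 0.002]
wrist_force: [0.1, -0.7, -0.3]
finger_gap: 0.0089
```

```bash
python3 look.py 4 .58 .207 .11
```

```text
top 212 233
scene 433 265
[0.5794 0.207  0.236 ] [9.3900e-02 3.1374e+00 6.0000e-04] yaw 176.57 [ 0.32  0.7  -1.03  1.68  0.65  1.14  0.62] [ 0.3 -0.4  0.1] 0.00882326583068172 6.125
```

View pics/look4.png

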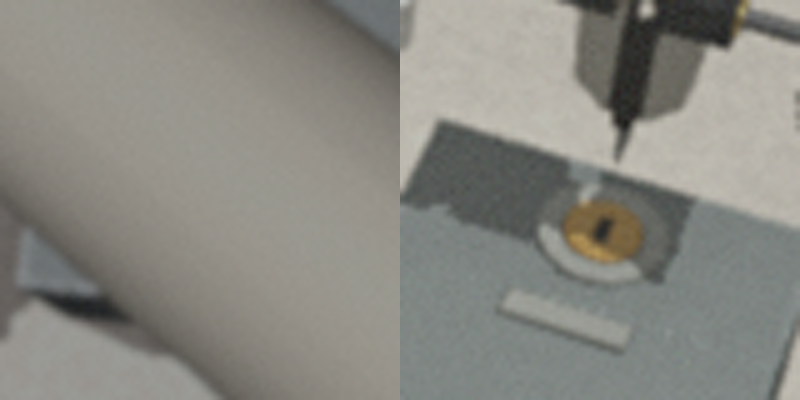

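apply_moves(deltas=[[0.5,0,-12,0],[0.5,0,-25,0],[0.5,0,-32,0],[0.5,0,-32,0]])

```text
time_s: 6.62
ee_pos: [0.5794, 0.2066, 0.203]
tool_rot: [0.094, 3.139, -0.0]
wrist_force: [0.1, -0.6, -0.5]
finger_gap: 0.0086
```

```bash
python3 look.py 5 .58 .207 .11; python3 - <<'E'
from h import *
p=np.load("pics/scene5.npz")['p']; s=arm.get_state(); e=s['ee_pos']
print("expected tip",proj("scene",e-[0,0,.098]),"shoulder",proj("scene",e-[0,0,.072]),"slot",proj("scene",[.58,.2073,.096]))
u,v=433,258;w=20
c=cv2.resize(p[v-w:v+w,u-w:u+w,::-1],(800,800)[:2],interpolation=cv2.INTER_CUBIC)[:600+0]
c=cv2.resize(p[v-w:v+w,u-w:u+w,::-1],(600,600),interpolation=cv2.INTER_CUBIC)
cv2.imwrite("pics/z5.png",c)
E
```

```text
top 212 233
scene 433 265
[0.58   0.2072 0.2041] [9.3700e-02 3.1373e+00 1.1000e-03] yaw 176.58 [ 0.31  0.73 -1.    1.71  0.69  1.1   0.6 ] [-0.1 -0.6 -0.2] 0.008804254612557523 6.725
expected tip [433.65859591 266.99529824] shoulder [435.51117654 257.86344711] slot [433.01716032 270.48094199]
```

View pics/z5.png

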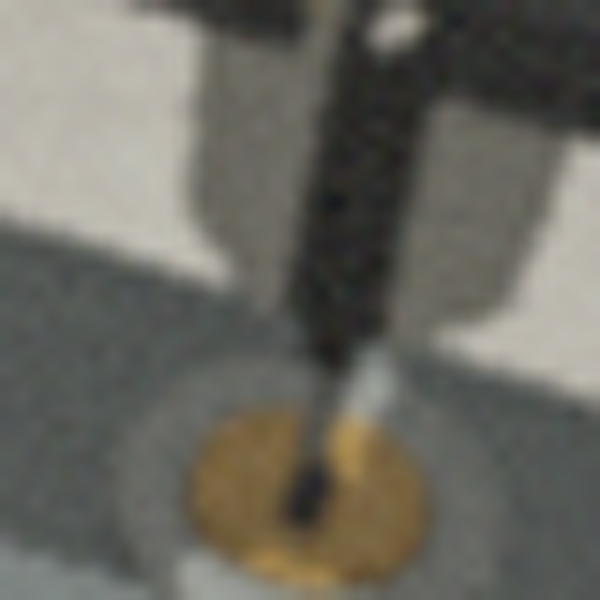

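apply_moves(deltas=[[0.5,0.3,0,0],[0.5,0.3,-4,0],[0.5,0.3,-8,0],[0.5,0.3,-11,0],[0.5,0.3,-13,0],[0.5,0.3,-13,0]])

```text
time_s: 7.48
ee_pos: [0.5803, 0.2074, 0.1908]
tool_rot: [0.094, 3.138, 0.001]
wrist_force: [0.5, -1.1, 0.0]
finger_gap: 0.0089
```

```bash
python3 look.py 6 .58 .207 .11; python3 - <<'E'
from h import *
p=np.load("pics/scene6.npz")['p']
u,v=433,258;w=20
c=cv2.resize(p[v-w:v+w,u-w:u+w,::-1],(600,600),interpolation=cv2.INTER_CUBIC)
cv2.imwrite("pics/z6.png",c)
E
```

```text
top 212 233
scene 433 265
[0.5805 0.2075 0.1911] [9.3600e-02 3.1373e+00 1.2000e-03] yaw 176.58 [ 0.3   0.75 -0.99  1.71  0.7   1.08  0.59] [-0.4 -0.1 -0.9] 0.008992731012326902 7.575
```

View pics/z6.png

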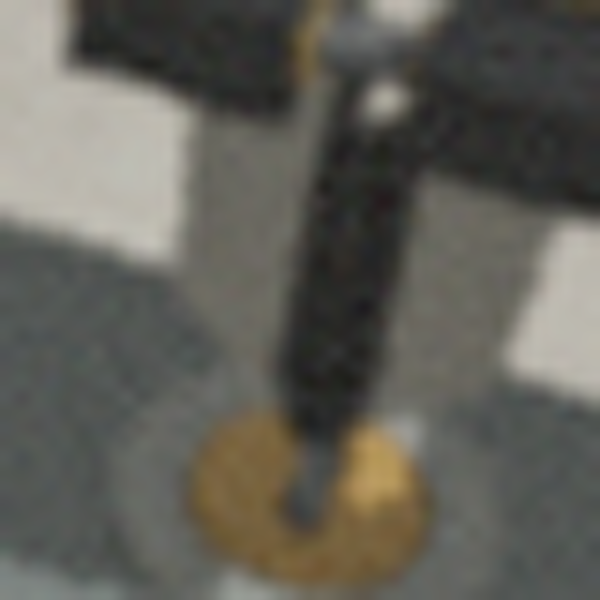

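The blade lines up with the slot, with the tip about 3 mm in and no force. Going deeper.

apply_moves(deltas=[[0,0,-2,0],[0,0,-4,0],[0,0,-5,0],[0,0,-6,0],[0,0,-6,0]])

```text
time_s: 8.2
ee_pos: [0.5801, 0.2075, 0.1849]
tool_rot: [0.093, 3.138, 0.001]
wrist_force: [-0.9, -0.9, -0.5]
finger_gap: 0.0086
```

```bash
cat > st.py <<'E'
from h import *
s=arm.get_state(); rv=s['tool_rot']
print(s['ee_pos'].round(4),"yaw",np.degrees(2*np.arctan2(rv[1],rv[0])).round(2),s['joints'].round(2),s['wrist_force'].round(1),s['moment'].round(2),s['finger_gap'].round(4),s['time_s'])
E
python3 st.py
```

```text
Traceback (most recent call last):
  File "st.py", line 3, in <module>
    print(s['ee_pos'].round(4),"yaw",np.degrees(2*np.arctan2(rv[1],rv[0])).round(2),s['joints'].round(2),s['wrist_force'].round(1),s['moment'].round(2),s['finger_gap'].round(4),s['time_s'])
                                                                                                                                                        ^^^^^^^^^^^^^^^^^^^^^
AttributeError: 'float' object has no attribute 'round'
```

apply_moves(deltas=[[0,0,-1,2.5],[0,0,-2,-2.5],[0,0,-3,2.5],[0,0,-4,-2.5],[0,0,-5,2.5],[0,0,-6,-2.5],[0,0,-7,2.5],[0,0,-7,0]])

```text
time_s: 9.2
ee_pos: [0.58, 0.2069, 0.1782]
tool_rot: [0.094, 3.138, -0.001]
wrist_force: [-2.3, -1.6, 3.1]
finger_gap: 0.0087
```

```bash
sed -i "s/s\['finger_gap'\].round(4)/s['finger_gap']/" st.py; python3 st.py
```

```text
[0.58   0.2069 0.1782] yaw 176.57 [ 0.29  0.76 -0.98  1.72  0.72  1.06  0.58] [-2.3 -1.6  3.1] [-0.41  0.42  0.04] 0.008730260401513881 9.2
```

apply_moves(deltas=[[0,0,-1,2.5],[0,0,-2,-2.5],[0,0,-3,2.5],[0,0,-4,-2.5],[0,0,-5,2.5],[0,0,-6,-2.5],[0,0,-7,2.5],[0,0,-7,0]])

```text
time_s: 10.2
ee_pos: [0.58, 0.207, 0.1717]
tool_rot: [0.094, 3.138, -0.001]
wrist_force: [-3.0, -0.9, 3.9]
finger_gap: 0.0084
```

```bash
python3 st.py
```

```text
[0.58   0.207  0.1717] yaw 176.57 [ 0.29  0.77 -0.97  1.72  0.72  1.05  0.57] [-3.  -0.9  3.9] [-0.19  0.43 -0.03] 0.008442661933461562 10.2
```

apply_moves(deltas=[[-0.5,0,-1,2.5],[-0.5,0,-2,-2.5],[-0.5,0,-3,2.5],[-0.5,0,-4,-2.5],[-0.5,0,-5,2.5],[-0.5,0,-5,-2.5],[-0.5,0,-5,0],[-0.5,0,-5,0]])

```text
time_s: 11.2
ee_pos: [0.5799, 0.207, 0.168]
tool_rot: [0.09, 3.137, -0.002]
wrist_force: [-2.7, -2.5, 9.3]
finger_gap: 0.009
```

```bash
python3 st.py; python3 look.py 7 .58 .207 .11; python3 - <<'E'
from h import *
p=np.load("pics/scene7.npz")['p']
u,v=433,258;w=20
cv2.imwrite("pics/z7.png",cv2.resize(p[v-w:v+w,u-w:u+w,::-1],(600,600),interpolation=cv2.INTER_CUBIC))
E
```

```text
[0.5799 0.207  0.168 ] yaw 176.72 [ 0.28  0.77 -0.97  1.73  0.73  1.04  0.57] [-2.7 -2.5  9.3] [-0.5   0.62  0.02] 0.009012091146577984 11.2
top 212 233
scene 433 265
[0.5799 0.207  0.168 ] [ 9.060e-02  3.137e+00 -2.000e-03] yaw 176.69 [ 0.28  0.77 -0.97  1.73  0.73  1.04  0.57] [-3.7 -2.1 10.1] 0.008766623828712084 11.3
```

View pics/z7.png

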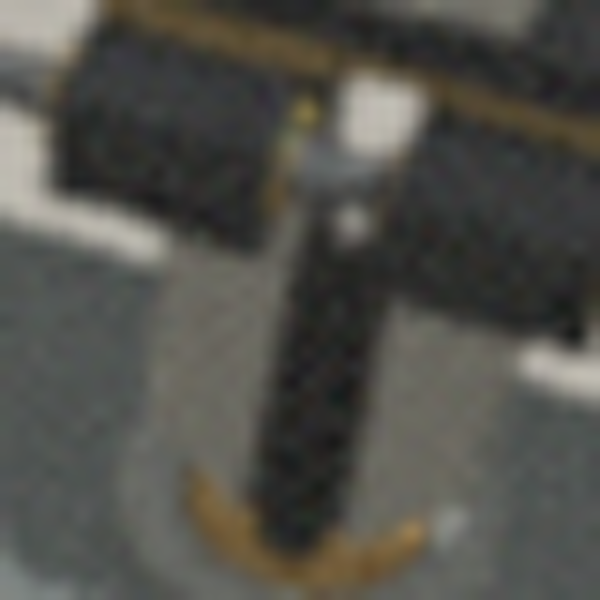

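apply_moves(deltas=[[0,0,-1.5,2.5],[0,0,-2,-2.5],[0,0,-2.5,2.5],[0,0,-2.5,-2.5],[0,0,-2.5,2.5],[0,0,-2.5,-2.5],[0,0,-2.5,0],[0,0,-2.5,0]])

```text
time_s: 12.3
ee_pos: [0.58, 0.2073, 0.1679]
tool_rot: [0.086, 3.136, -0.004]
wrist_force: [-6.0, -3.1, 18.3]
finger_gap: 0.0087
```

```bash
python3 st.py; python3 - <<'E'
from h import *
e=arm.get_state()['ee_pos']
# image of shoulder: dark-bow bottom visible end expected if seated
for z in(.096,.098,.1,.102): print(z,[ ((proj("scene",[.5799-.0139*s,.207+.0008*s,z])-[413,238])*15+7).round(0).tolist() for s in(-1,1)])
E
```

```text
[0.58   0.2073 0.1679] yaw 176.86 [ 0.28  0.77 -0.97  1.73  0.73  1.04  0.57] [-6.  -3.1 18.3] [-0.95  1.61  0.14] 0.008734086716901575 12.3
0.096 [[274.0, 566.0], [336.0, 421.0]]
0.098 [[276.0, 556.0], [338.0, 411.0]]
0.1 [[278.0, 546.0], [340.0, 401.0]]
0.102 [[280.0, 535.0], [342.0, 390.0]]
```

The push force rose from 9 to 18 N without any further travel, and TCP z is 0.168, the predicted seated height. The shoulder is on the plug face, so I'll turn clockwise.

apply_moves(deltas=[[-0.3,0,-1.5,-6],[-0.3,0,-1.5,-12],[-0.3,0,-1.5,-18],[-0.3,0,-1.5,-24],[-0.3,0,-1.5,-30],[-0.3,0,-1.5,-36],[-0.3,0,-1.5,-42],[-0.3,0,-1.5,-48]])

```text
time_s: 13.3
ee_pos: [0.5797, 0.2065, 0.168]
tool_rot: [1.356, 2.829, -0.01]
wrist_force: [-7.1, -5.7, 14.8]
finger_gap: 0.0087
```

```bash
python3 st.py
```

```text
[0.5797 0.2065 0.168 ] yaw 128.79 [ 0.18  0.69 -0.79  1.73  0.59  0.98 -0.17] [-7.1 -5.7 14.8] [-1.15  1.43  0.1 ] 0.008718637242253918 13.3
```

apply_moves(deltas=[[-0.4,-0.4,-1,-7],[-0.4,-0.4,-1,-14],[-0.4,-0.4,-1,-21],[-0.4,-0.4,-1,-28],[-0.4,-0.4,-1,-35],[-0.4,-0.4,-1,-42],[-0.4,-0.4,-1,-47],[-0.4,-0.4,-1,-49]])

```text
time_s: 14.3
ee_pos: [0.5788, 0.2061, 0.168]
tool_rot: [2.407, 2.015, -0.014]
wrist_force: [-5.4, -2.5, 10.1]
finger_gap: 0.0091
```

```bash
python3 st.py
```

```text
[0.5788 0.2061 0.168 ] yaw 79.88 [ 0.05  0.63 -0.6   1.73  0.43  0.93 -0.9 ] [-5.4 -2.5 10.1] [-0.5  1.2  0.2] 0.009069752892442278 14.3
```

apply_moves(deltas=[[0,0,-1,-1],[0,0,-1,-2],[0,0,-1,-3],[0,0,-1,-3],[0,0,-1,-3],[0,0,-1,-3]])

```text
time_s: 15.05
ee_pos: [0.5787, 0.2061, 0.168]
tool_rot: [2.455, 1.955, -0.014]
wrist_force: [-4.2, -1.4, 8.9]
finger_gap: 0.0088
```

```bash
python3 st.py
```

```text
[0.5787 0.2061 0.168 ] yaw 77.06 [ 0.04  0.62 -0.59  1.73  0.42  0.93 -0.95] [-4.2 -1.4  8.9] [-0.52  0.89  0.12] 0.008827640322901396 15.05
```

```bash
cat > mom.py <<'E'
from h import *
L=[]
for i in range(6):
    p,d=arm.read_camera("scene"); s=arm.get_state(); L.append(np.r_[s['moment'],s['wrist_force'],s['joint_torque'][6],s['ee_pos'],np.degrees(2*np.arctan2(s['tool_rot'][1],s['tool_rot'][0]))])
print(np.mean(L,0).round(3)); print(np.array(L)[:,2].round(3))
import sys; cv2.imwrite(f"pics/m{sys.argv[1]}.png",cv2.resize(p[238:278,413:453,::-1],(600,600),interpolation=cv2.INTER_CUBIC))
E
python3 mom.py 1
```

```text
[-0.454  0.91   0.143 -4.173 -2.495  9.367 -0.143  0.579  0.206  0.168
 77.059]
[0.177 0.168 0.115 0.075 0.208 0.115]
```

apply_moves(deltas=[[0,0,-1,-1],[0,0,-1,-2],[0,0,-1,-3],[0,0,-1,-3],[0,0,-1,-3],[0,0,-1,-3]])

```text
time_s: 16.1
ee_pos: [0.5786, 0.2062, 0.168]
tool_rot: [2.502, 1.894, -0.015]
wrist_force: [-4.7, -2.5, 9.1]
finger_gap: 0.0089
```

```bash
python3 mom.py 2
```

```text
[-0.444  0.871  0.21  -4.006 -2.158  9.013 -0.221  0.579  0.206  0.168
 74.247]
[0.247 0.229 0.207 0.178 0.232 0.171]
```

View pics/m2.png

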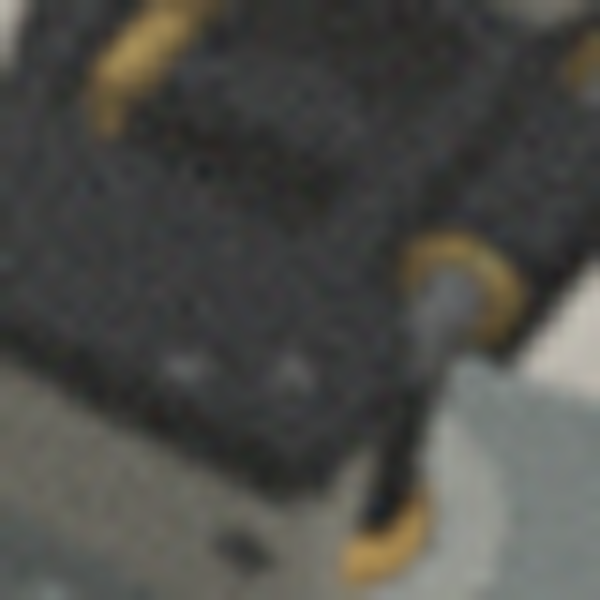

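J7 torque rose from 0.143 to 0.221 N m over 3°, far steeper than the spring and above its 0.15 maximum, so the plug is at its stop. One small extra turn will confirm it.

apply_moves(deltas=[[0,0,-1,-1],[0,0,-1,-2],[0,0,-1,-2],[0,0,-1,-2]])

```text
time_s: 16.9
ee_pos: [0.5786, 0.2063, 0.168]
tool_rot: [2.531, 1.854, -0.015]
wrist_force: [-3.2, -2.4, 9.2]
finger_gap: 0.0092
```

```bash
python3 mom.py 3; python3 - <<'E'
from h import *
p,d=arm.read_camera("scene"); cv2.imwrite("pics/scene_end.png",p[:,:,::-1]); print(arm.get_state()['time_s'],arm.get_state()['joints'].round(2))
E
```

```text
[-0.461  0.861  0.339 -4.018 -2.066  9.266 -0.351  0.579  0.206  0.168
 72.456]
[0.373 0.347 0.323 0.3   0.366 0.323]
17.25 [ 0.03  0.62 -0.57  1.73  0.41  0.92 -1.02]
```

View pics/scene_end.png

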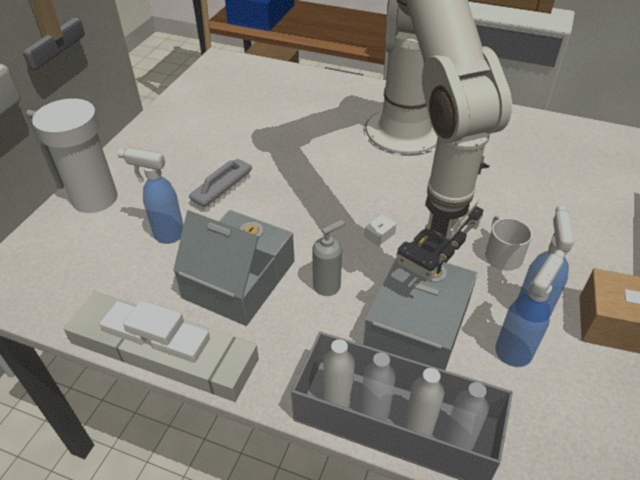

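The torque is now 0.35 N m and still climbing steeply, so the plug is hard on its stop with the grip holding. The final view shows everything else where it was: the open lid at (215,245), dispenser at (327,265) and cup at (508,245). Handing in.

```bash
python3 -c "
from h import *
print(arm.finish_job())"
```

```text
the job is handed in; nothing more can be done
None
```

I put the key fully into the lock of the shut box (the one on the robot's left), then turned it clockwise to its stop. I handed the job in at about 17.3 s with the gripper still holding it there. The job reports no verdict, so these are my own last checks:

- **Fully in:** the tool stopped at z 0.168 m, the height predicted for the shoulder resting on the plug. It did not move when the push rose from 9 to 18 N, which is more than the pins' 12 N.
- **Turned to the stop:** the tool had turned about 104° from the slot's rest direction. Last-joint torque climbed from 0.14 to 0.22 to 0.35 N m over the last 5°, well above the spring's 0.15 N m maximum, so the plug is on its hard stop.
- **Holding:** the gripper still reads about 9 mm, the bow's thickness. The arm keeps about 9 N of downward push.
- **Everything else:** in the final scene picture both lids and all the other objects look unmoved.

**Less certain:** the arm hid the lock from the top camera from the insertion on, so the fit was checked only in the scene camera and by force. The two cameras differed by about 3 mm on the lock's position, and I aimed at a point between them. A side load of a few newtons stayed on the key through the turn (about 9 N at most, 4.5 N at the end).

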